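# Seal the sherd chamber and purge it with the treadle

### The job

The sherds in the treatment chamber are ready for oxygen-free storage: lower the chamber's lid gently until it is shut, then turn its T-handle clockwise as far as it goes so that the lid is drawn tight on the gasket. Then purge the chamber: press the treadle's pedal right down to its stop, keep it there for two seconds and let it come back up. Leave the other things on the table where they are.

Things in the scene. Friction and masses are not known exactly. Their poses are not given: they have to be found in the camera images.
- chamber: Treatment chamber, fixed to the table: a grey tray 220x220 mm, rim 78 mm high plus a 6 mm black rubber gasket, holding a dish and a sherd. Origin: centre of its underside, on the table. x points from its front (latch side) to its back (hinge side), z up. It may stand on the left or the right of the table.
- lid_hinge_line (a point): Middle of the lid's hinge line, 118 mm behind the chamber's centre and 89 mm above the table (up to 3 mm lower once latched). Its axes turn with the lid: -x points from the hinge along the lid to its front edge, z out of the lid's top face. The lid turns about y.
- lid_front (a point): Middle of the front edge of the lid's top face, 228 mm from the hinge line (5 mm above it along the lid's z). The lid is an aluminium frame 228 mm long, 220 mm wide, 10 mm thick with a clear pane in its middle; the front bar of the frame is solid metal 56 mm deep over the whole width, with the T-handle in its middle. Same axes as lid_hinge_line.
- lid (a joint): Lid angle, rad: 0 shut (lid level, lying on the gasket), grows as it opens upward, at most 1.0. A stiff friction hinge: the lid stays where it is left, and a push of about 1 to 4 N on the front bar, straight down, lowers it. Starts at 0.45 to 0.85.
- latch_grip (a point): Centre of the T-handle's bar on the lid's front bar, 35 mm behind the lid's front edge, on the lid's midline, 30 mm above the lid's top face. The bar is 62 mm long, along this point's x, 14 mm wide (y) and 16 mm high (z), on a round stem 14 mm thick (boss 26 mm thick for the first 16 mm over the lid); it turns about this point's z.
- latch (a joint): T-handle angle, rad: near 0 open (bar pointing front to back), grows as it turns clockwise seen from above, to a dead stop at 1.35 (bar nearly across). Turning it draws the lid 3 mm down into the gasket. Turns against about 0.18 N m of friction and stays where left. Starts at 0 to 0.2.
- treadle_base: Base of the treadle valve, fixed to the table: grey plate 250x130x12 mm with low side cheeks (41 mm high) and an aluminium valve block at its back (52 mm high). Origin: centre of its underside. x points from its front (free end of the pedal) to its back (pedal hinge), z up. It stands on the side of the table where the chamber is not.
- treadle_pad (a point): Centre of the top of the black ribbed rubber pad (74 mm long, 78 mm wide) at the free end of the steel pedal; 140 mm from the hinge, which lies 90 mm behind the base's centre, 36 mm above the table. The pad's centre is about 80 mm above the table at rest and 47 mm with the pedal on its stop. x along the pedal towards the hinge, z out of the pad.
- treadle (a joint): Pedal angle, rad: 0 at rest (front end raised by 0.26 rad), grows as it is pressed, firm stop at 0.24. A spring returns it: pressed down at the pad's centre it takes about 3 N to start and about 8 to 10 N to reach the stop.
- sherd_d: Flat green-glazed potsherd, 40x46x9 mm. Loose bystander; origin: centre of its underside.
- tweezers: Steel tweezers, 125 mm long, lying along the table's depth. Loose bystander; origin: centre of its underside.
- masking_tape: Roll of masking tape lying flat, 104 mm across, 25 mm high. Loose bystander; origin: centre of its underside.
- pigment_jar: Small lidded jar, 42 mm across, 48 mm high. Loose bystander; origin: centre of its underside.

How it is judged:
By the outcome, as a careful person would: the job done as asked, in the order asked, and still so for the second after the job is handed in, with the robot touching nothing.
It also fails if it takes over 64 s, if anything falls off the work surface, if the arm or the gripper's body presses on something with over 40 N, if the wrist force passes 120 N, or if a joint passes its speed limit or range.

### The arm

A 6-joint arm with a two-finger parallel gripper is mounted at the origin on the work surface; the furniture and walls round the work are solid. World frame = base frame: x ahead of the robot, y to its left, z up, the work surface at z = 0. Lengths are in m, angles in rad, forces in N, time in s.
With the tool pointing down it reaches from about 0.225 to 0.725 m from the base axis. Payload 3.1 kg.
Tool frame: the origin (TCP) lies on the centre line of the jaws, within the pads' length; the fingertips stand 11 mm ahead of it and the grasp point (between the pads) lies 8 mm behind it; x points along the fingers, y is the direction in which the jaws open and shut, and the axes are right-handed (so a half turn about x gives the same grasp; the last joint's range is limited). The gripper opens to 85 mm and grips with 20 to 120 N. Pads are 22 mm wide; open, the fingers measure 114 mm over their backs; the gripper's body (76 mm by 85 mm) begins 54 mm behind the grasp point. The pads swing forward as they close: fully open they stand 13 mm farther back than shut.
Start: joints at [-1.394, 0.048, 0.099, 1.622, 0, 1.443], TCP at [0.158, -0.501, 0.211] pointing down, gripper open.
Joint ranges: [-2.91, 2.91], [-0.99, 1.94], [-1.21, 1.42], [-2.12, 2.29], [-1.49, 1.47], [-3.14, 3.14]. Speed limits (rad/s): [2.79, 2.79, 3.14, 3.14, 3.14, 3.14].

### API

Orientations are given as a unit quaternion [w, x, y, z].
In Python, from bench import telemetry, optics, workorder gives the robot as it stands. The module is installed in compiled form; this text tells all that it offers.
- The arm moves only by the tool send_rows, never from a script. Its argument "targets" is one flat list of numbers, 5 for each row, row after row: the closure, from 0 (fully open) to 1 (shut), then the shift along the tool's x, y, z in units of 30 mm (1.0 is 30 mm), then the turn about the tool's x in units of 6 degrees (1.0 is 6 degrees). A call has 1 to 12 rows; each row shifts and turns the commanded pose from where the row before left it, along the tool's axes as they then stand; what a row does not reach is not made up. A row lasts 1/12 s, in which the tool goes at most 41.7 mm and 7.16 degrees, less where a joint would pass 70% of its speed; a pose out of reach is approached as far as the arm can. A call is refused whole if a number of a shift passes 1 or a number of a turn 1, either way. A call with a gripper value outside its range is refused whole. The fingers move at their own pace and stop on an object; "grip_force" is the grip in N (left out, the last holds). Time passes only in rows, so rows that do not move let the fingers close. It gives the time, the measured TCP pose, the force and the opening at its end, in the units of the state.
- telemetry.sense(): the state, without advancing time (a new reading comes with each control period).
- optics.camera(name): name is "scene" or "top" or "wrist"; returns (picture, depth): 480x640x3 uint8, red, green, blue; 480x640 float32, m along the optical axis (not along the pixel's ray), 0 where there is no reading.
- optics.camera_params(name): a dict with "fx", "fy", "cx", "cy" (pixels), "extrinsics" (4x4, takes a point from camera to world coordinates). Camera axes: x right, y down, z forward; pixel columns grow to the right and rows downward; lengths in m; the calibration is good to about 2 mm. A picture is of the moment at which its call begins: read the wrist's pose just before it. camera_params takes no time and is no camera call; for the wrist camera it gives the pose at the moment of the call.
- workorder.finish_job(): hands the job in, once; it reports no verdict.
The state is a dict: "t": time; "joint_positions": joint angles; "qvel": joint speeds; "joint_torque": joint torques, N m; "ee_pos": TCP position; "orientation": TCP orientation; "contact_force": force on the tool from outside, world axes, zero at the start; "torque": the same for the moment, N m; "finger_gap": opening from 0.0 (shut) to 1.0 (fully open).
Only numpy, scipy, OpenCV 4.12 (cv2) and the standard library are available. Lean on these libraries where they do the work, as an engineer would, in place of code of your own. Each camera call takes 0.05 s, during which the arm holds its last target.

## Working session

There is one attempt and no reset: what is moved stays moved. The work goes in short steps, Python scripts to look and compute and a tool call to move; the robot and the scene stay as the last step left them, time stands still between calls to the robot, and variables do not carry over. Pictures are saved under pics/ and viewed, and the job is handed in when it is done.

Besides the shell and the picture viewer there is one more tool, called as name(argument=value, ...) on one line, values as JSON. send_rows: Moves the arm, as the interface text tells. Its arguments: {"type":"object","properties":{"targets":{"type":"array"},"grip_force":{"type":"number"}},"required":["targets"]}

```bash
mkdir -p pics; python3 - <<'E'
from bench import telemetry, optics
import cv2,numpy as np
s=telemetry.sense()
for k,v in s.items(): print(k,np.round(v,4))
for n in ["scene","top"]:
    p,d=optics.camera(n); cv2.imwrite(f"pics/{n}0.png",p[:,:,::-1]); np.save(f"pics/{n}0.npy",d)
    c=optics.camera_params(n); print(n,c["fx"],c["fy"],c["cx"],c["cy"]); print(np.round(c["extrinsics"],4))
E
```

```text
t 0.0
joint_positions [-1.3938  0.0487  0.0976  1.622  -0.      1.443 ]
qvel [-0.0006  0.0001  0.0012  0.0021 -0.0009 -0.0013]
joint_torque [ 2.00000e-04 -3.38781e+01  3.20016e+01  2.01000e-02 -2.00000e-04
 -0.00000e+00]
ee_pos [ 0.1574 -0.5001  0.2096]
orientation [-0.1065 -0.6989 -0.1082  0.6989]
contact_force [ 0.0658 -0.0648  0.0446]
torque [-0.0208 -0.0337 -0.0239]
finger_gap 0.9943
scene 530.8407307205791 530.8407307205791 327.2155231511547 241.8494312346667
[[-0.8984 -0.297   0.3234  0.1967]
 [-0.4386  0.5709 -0.6941  0.7471]
 [ 0.0215 -0.7654 -0.6432  0.8171]
 [ 0.      0.      0.      1.    ]]
top 575.4206813123263 575.4206813123263 318.7808302989287 237.07721867706334
[[-0.0307 -0.9771  0.2105  0.2539]
 [-0.9995  0.0292 -0.0099 -0.0161]
 [ 0.0035 -0.2107 -0.9775  1.4722]
 [ 0.      0.      0.      1.    ]]
```

View pics/scene0.png

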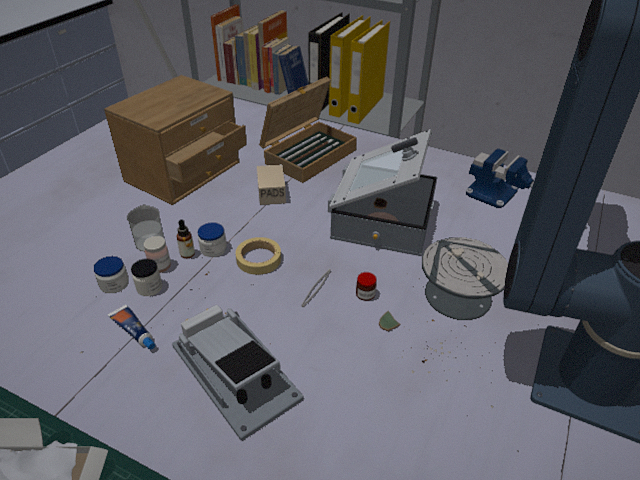

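View pics/top0.png

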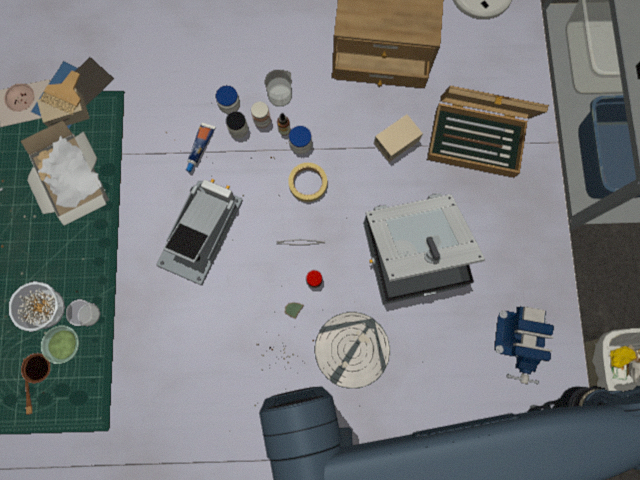

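The chamber is on the right (y<0), around top pixels (425,250), lid open, handle near (432,248). The treadle is on the left around (200,230), with its pad at (186,241). I'll enlarge both.

```bash
python3 - <<'E'
import cv2
p=cv2.imread("pics/top0.png")
cv2.imwrite("pics/c1.png",cv2.resize(p[185:310,355:495],None,fx=5,fy=4.8,interpolation=cv2.INTER_CUBIC))
cv2.imwrite("pics/c2.png",cv2.resize(p[170:290,145:255],None,fx=5,fy=5,interpolation=cv2.INTER_CUBIC))
E
cat > h.py <<'E'
import numpy as np,json
from scipy.spatial.transform import Rotation as R
from bench import optics,telemetry
def ray(n,u,v,E=None):
    c=optics.camera_params(n);E=c["extrinsics"]
    d=E[:3,:3]@np.array([(u-c["cx"])/c["fx"],(v-c["cy"])/c["fy"],1]);return E[:3,3],d
def atz(n,u,v,z):
    o,d=ray(n,u,v);return o+d*(z-o[2])/d[2]
def atd(n,u,v,dep):
    o,d=ray(n,u,v);return o+d*dep
def cloud(n,d):
    c=optics.camera_params(n);E=c["extrinsics"];v,u=np.mgrid[:480,:640]
    P=np.stack([(u-c["cx"])/c["fx"]*d,(v-c["cy"])/c["fy"]*d,d],-1)
    return P@E[:3,:3].T+E[:3,3]
def proj(n,p):
    c=optics.camera_params(n);E=c["extrinsics"];q=E[:3,:3].T@(np.asarray(p)-E[:3,3])
    return q[0]/q[2]*c["fx"]+c["cx"],q[1]/q[2]*c["fy"]+c["cy"]
def pose():
    s=telemetry.sense();q=s["orientation"];return s,R.from_quat([q[1],q[2],q[3],q[0]]).as_matrix()
E
```

```text
(no output)
```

View pics/c1.png

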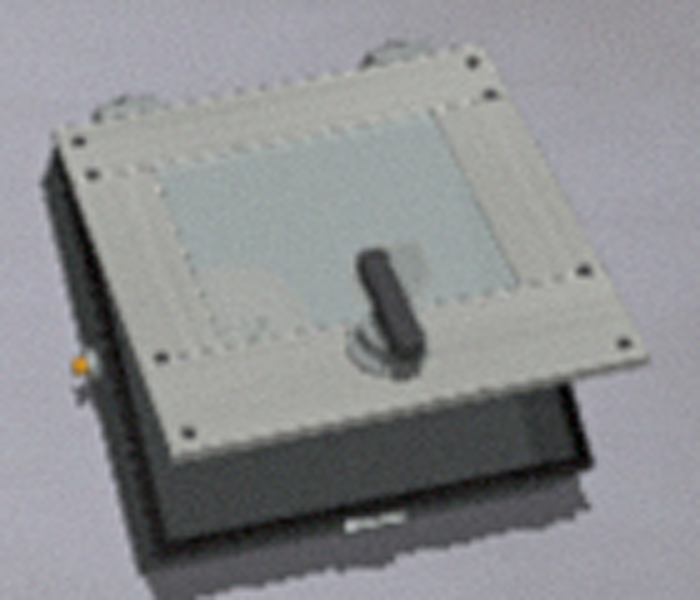

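View pics/c2.png

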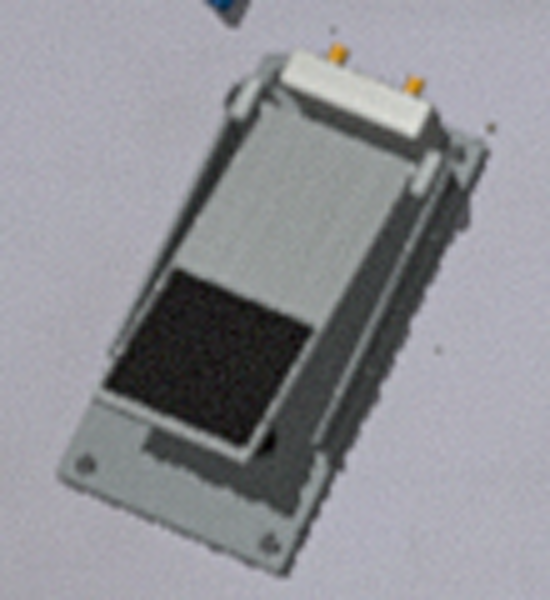

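The lid's corners in the crop are BL(58,135), BR(485,45), FR(647,358) and FL(175,460). The pad's corners are (178,268), (312,328), (243,447) and (105,387). Next I'll compute the poses from depth.

```bash
python3 - <<'E'
from h import *
d=np.load("pics/top0.npy");C=cloud("top",d)
f1=lambda x,y:(355+x/5,185+y/4.8)
f2=lambda x,y:(145+x/5,170+y/5)
import cv2
cor=[f1(*p) for p in[(58,135),(485,45),(647,358),(175,460)]]
m=np.zeros((480,640),np.uint8)
# frame front bar & sides: shrink polygon, fit plane robustly
cc=np.mean(cor,0);poly=[cc+0.93*(np.array(p)-cc) for p in cor]
cv2.fillPoly(m,[np.round(poly).astype(int)],1)
P=C[(m>0)&(d>0)]
for i in range(8):
    c0=np.median(P,0) if i==0 else P.mean(0)
    u,s,v=np.linalg.svd(P-c0,full_matrices=False);n=v[2]*np.sign(v[2][2])
    r=(P-c0)@n;P=P[abs(r)<max(0.003,0.6*np.std(r)*2)]
print("n",n,len(P),np.std(r)," angle",np.arccos(n[2]))
X=[]
for u_,v_ in cor:
    o,dd=ray("top",u_,v_);X.append(o+dd*((c0-o)@n)/(dd@n))
X=np.array(X);print(np.round(X,4))
print("edges",[np.linalg.norm(X[i]-X[(i+1)%4]) for i in range(4)])
fr=(X[2]+X[3])/2;bk=(X[0]+X[1])/2
print("lid front",fr,"back",bk, "yaw", np.degrees(np.arctan2(*(bk-fr)[[1,0]])),np.degrees(np.arctan2(n[1],n[0])), "edge yaws",[np.degrees(np.arctan2(*(b-a)[[1,0]])) for a,b in((X[3],X[0]),(X[2],X[1]))])
print("elev",np.arctan2(fr[2]-bk[2],np.linalg.norm((bk-fr)[:2])))
# handle ends
for p in [(375,262),(408,355),(392,305)]:
    u_,v_=f1(*p);print("handle",C[int(round(v_)),int(round(u_))])
# pad
pc=[f2(*p) for p in[(178,268),(312,328),(243,447),(105,387)]]
zz=[.0876,.0876,.07,.07]
Y=[atz("top",a,b,z) for (a,b),z in zip(pc,zz)]
Y=np.array(Y);print("pad",np.round(Y,4),Y.mean(0),[np.linalg.norm(Y[i]-Y[(i+1)%4]) for i in range(4)])
bk,fr=(Y[0]+Y[1])/2,(Y[2]+Y[3])/2;print("yaw pad",np.degrees(np.arctan2(*(bk-fr)[[1,0]])))
for a,b in pc+[np.mean(pc,0)]: print(C[int(b),int(a)])
# base plate front corners, z=12
for p in [(60,475),(285,573),(487,140)]: print("base",atz("top",*f2(*p),.012))
E
```

```text
n [0.52308548 0.09536776 0.84692772] 4515 0.0015473804896023787  angle 0.5606160312590703
[[ 0.6068 -0.1498  0.0976]
 [ 0.6491 -0.3648  0.0957]
 [ 0.4628 -0.3948  0.2142]
 [ 0.4214 -0.1823  0.2158]]
edges [np.float64(0.21917632033776352), np.float64(0.22286850339363573), np.float64(0.21647107315881634), np.float64(0.22223837534525068)]
lid front [ 0.44209727 -0.28855317  0.21495912] back [ 0.62797401 -0.25728585  0.09663577] yaw 9.548636294752084 10.332550303779543 edge yaws [np.float64(9.957967265878056), np.float64(9.14048517380104)]
elev 0.5605738823946641
handle [ 0.50915305 -0.27556635  0.22184975]
handle [ 0.46411535 -0.28563677  0.23251806]
handle [ 0.48705318 -0.27898922  0.2302037 ]
pad [[0.5964 0.3103 0.0876]
 [0.564  0.2438 0.0876]
 [0.5088 0.2805 0.07  ]
 [0.541  0.3494 0.07  ]] [0.55254534 0.29600369 0.0788    ] [np.float64(0.07393808483954739), np.float64(0.06865917436811551), np.float64(0.0760410791421134), np.float64(0.07001661199128126)]
yaw pad -34.44752615893714
[0.6028201  0.31643113 0.06799367]
[0.57031177 0.24877777 0.06647038]
[0.5058666  0.27745983 0.0915549 ]
[0.53893079 0.34546127 0.08518323]
[0.55289522 0.29709707 0.08344043]
base [0.50751934 0.38641677 0.012     ]
base [0.45343119 0.27044719 0.012     ]
base [0.67960893 0.16694679 0.012     ]
```

```bash
python3 - <<'E'
from h import *
s,T=pose();print(np.round(T,3)); p=np.array(s["ee_pos"])
print("yaw of tool y",np.degrees(np.arctan2(T[1,1],T[0,1])))
g=np.array([.4455,-.2423,.245]);print((g-p)@T, (g-p)@T/.03)
E
```

```text
[[-0.     0.3   -0.954]
 [ 0.002 -0.954 -0.3  ]
 [-1.    -0.002 -0.   ]]
yaw of tool y -72.53774595169953
[-0.03485381 -0.15964969 -0.35220221] [ -1.16179369  -5.3216563  -11.74007375]
```

send_rows(targets=[1, -0.1, 0, 0, -1, 1, -0.1, 0, 0, -1, 1, -0.1, 0, 0, -1, 1, -0.1, 0, 0, -1, 1, -0.1, 0, 0, -1, 1, -0.1, 0, 0, -1, 1, -0.1, 0, 0, -1, 1, -0.1, 0, 0, -1, 1, -0.1, 0, 0, -1, 1, -0.1, 0, 0, -1, 1, -0.1, 0, 0, -1, 1, -0.1, 0, 0, -1], grip_force=40)

```text
t: 1.1
ee_pos: [0.1575, -0.5005, 0.2462]
orientation: [0.499, 0.501, 0.499, -0.501]
contact_force: [-0.7, -0.6, 0.2]
finger_gap: -0.002
```

send_rows(targets=[1, -0.1, 0, 0, -1, 1, -0.1, 0, 0, -1, 1, -0.1, 0, 0, -1, 1, -0.1, 0, 0, -1, 1, -0.1, 0, 0, -1, 1, -0.1, 0, 0, -1, 1, -0.1, 0, 0, -1, 1, -0.1, 0, 0, -1, 1, -0.1, 0, 0, -1, 1, -0.1, 0, 0, -1, 1, -0.1, 0, 0, -1, 1, -0.1, 0, 0, -1])

```text
t: 2.1
ee_pos: [0.1575, -0.5005, 0.2822]
orientation: [0.698, 0.113, 0.698, -0.112]
contact_force: [-0.0, 0.5, -0.6]
finger_gap: -0.0
```

send_rows(targets=[1, 0, 0, 0, -1, 1, 0, 0, 0, -1, 1, 0, 0, 0, -1, 1, 0, 0, 0, -1])

```text
t: 2.43
ee_pos: [0.1575, -0.5005, 0.2822]
orientation: [0.706, -0.035, 0.706, 0.036]
contact_force: [-0.8, 0.2, -0.7]
finger_gap: 0.002
```

```bash
python3 - <<'E'
from h import *
s,T=pose();print(np.round(T,3),s["t"],s["contact_force"],s["finger_gap"],s["joint_positions"]); p=np.array(s["ee_pos"])
print("yaw of tool y",np.degrees(np.arctan2(T[1,1],T[0,1])))
g=np.array([.4455,-.2423,.25]);print(p,(g-p)@T, (g-p)@T/.03)
E
```

```text
[[-0.    -0.1    0.995]
 [ 0.001  0.995  0.1  ]
 [-1.     0.001 -0.   ]] 2.4333 [-0.82559883  0.20595249 -0.67011474] 0.0018049375427006697 [-1.39379646e+00  8.05323783e-02  2.76969184e-01  1.76856637e+00
  3.01097150e-05 -1.49432417e+00]
yaw of tool y 95.75980987228711
[ 0.15750142 -0.50052257  0.28215643] [0.03243759 0.22797279 0.31246171] [ 1.08125305  7.59909308 10.41539042]
```

send_rows(targets=[1, 0, 0.633, 0.868, 0, 1, 0, 0.633, 0.868, 0, 1, 0, 0.633, 0.868, 0, 1, 0, 0.633, 0.868, 0, 1, 0, 0.633, 0.868, 0, 1, 0, 0.633, 0.868, 0, 1, 0, 0.633, 0.868, 0, 1, 0, 0.633, 0.868, 0, 1, 0, 0.633, 0.868, 0, 1, 0, 0.633, 0.868, 0, 1, 0, 0.633, 0.868, 0, 1, 0, 0.633, 0.868, 0])

```text
t: 3.43
ee_pos: [0.4477, -0.2428, 0.2823]
orientation: [0.706, -0.034, 0.707, 0.034]
contact_force: [0.4, 0.5, -0.4]
finger_gap: -0.002
```

send_rows(targets=[1, 0.35, 0, 0, 0, 1, 0.35, 0, 0, 0, 1, 0.35, 0, 0, 0, 1, 0.35, 0, 0, 0, 1, 0, 0, 0, 0])

```text
t: 3.85
ee_pos: [0.4458, -0.2431, 0.2377]
orientation: [0.705, -0.033, 0.708, 0.035]
contact_force: [0.9, -0.1, -1.2]
finger_gap: 0.002
```

```bash
python3 - <<'E'
from h import *
import cv2
s,T=pose();print(s["ee_pos"],s["contact_force"])
for n in ["scene","wrist"]:
    p,d=optics.camera(n)
    if n=="scene": p=cv2.resize(p[100:300,280:480],None,fx=3,fy=3)
    cv2.imwrite(f"pics/{n}1.png",p[:,:,::-1])
E
```

```text
[ 0.44583696 -0.24311416  0.23770276] [ 0.86112847 -0.13943392 -1.16805744]
```

View pics/scene1.png

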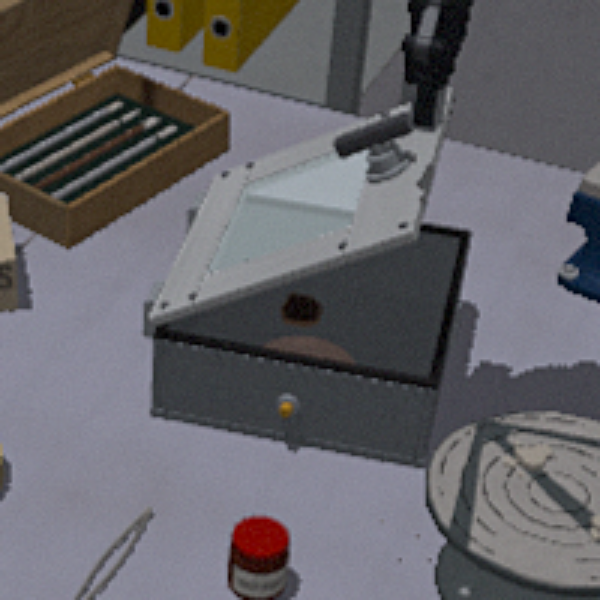

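View pics/wrist1.png

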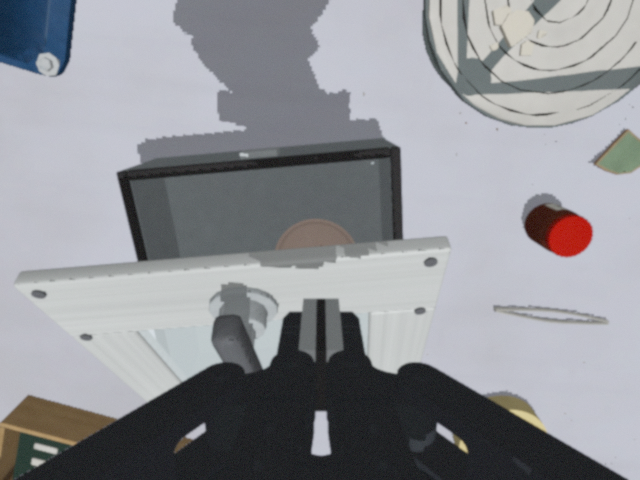

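```bash
python3 - <<'E'
from h import *
for q in [(.4458,-.2431,.2267),(.4421,-.2886,.215)]:
    u,v=proj("scene",q);print((u-280)*3,(v-100)*3, proj("wrist",q))
E
```

```text
416.22535068032073 165.44622723176707 (np.float64(320.8208092342381), np.float64(282.23627750387266))
438.3815746867918 152.37509344188055 (np.float64(228.04989003450422), np.float64(257.07980508711654))
```

```bash
python3 - <<'E'
from h import *
import cv2
p,d=optics.camera("scene");C=cloud("scene",d)
cv2.imwrite("pics/s2.png",cv2.resize(p[110:180,380:450],None,fx=8,fy=8,interpolation=cv2.INTER_CUBIC)[:,:,::-1])
for v in range(126,164,3): print(v,np.round(C[v,414:426:3],3).tolist())
p,d=optics.camera("wrist");C=cloud("wrist",d)
for v in (295,302,310,320): print(v,np.round(C[v,[312,321,330]],3).tolist())
E
```

```text
126 [[0.781, -1.407, -0.326], [0.451, -0.212, 0.31], [0.444, -0.212, 0.311], [0.439, -0.213, 0.312]]
129 [[0.768, -1.365, -0.319], [0.752, -1.359, -0.312], [0.449, -0.233, 0.293], [0.442, -0.23, 0.296]]
132 [[0.762, -1.353, -0.326], [0.456, -0.239, 0.282], [0.447, -0.23, 0.288], [0.441, -0.231, 0.289]]
135 [[0.5, -0.384, 0.193], [0.454, -0.235, 0.277], [0.447, -0.232, 0.28], [0.441, -0.232, 0.282]]
138 [[0.473, -0.285, 0.241], [0.454, -0.239, 0.268], [0.445, -0.231, 0.275], [0.44, -0.232, 0.275]]
141 [[0.47, -0.28, 0.236], [0.452, -0.236, 0.263], [0.447, -0.242, 0.261], [0.44, -0.236, 0.266]]
144 [[0.469, -0.278, 0.23], [0.477, -0.335, 0.2], [0.468, -0.329, 0.205], [0.459, -0.32, 0.212]]
147 [[0.48, -0.322, 0.198], [0.471, -0.314, 0.204], [0.463, -0.313, 0.207], [0.455, -0.308, 0.211]]
150 [[0.472, -0.298, 0.204], [0.466, -0.3, 0.205], [0.459, -0.299, 0.207], [0.45, -0.293, 0.213]]
153 [[0.467, -0.283, 0.205], [0.461, -0.284, 0.206], [0.453, -0.282, 0.21], [0.445, -0.276, 0.215]]
156 [[0.464, -0.275, 0.203], [0.457, -0.272, 0.206], [0.449, -0.267, 0.211], [0.442, -0.268, 0.213]]
159 [[0.46, -0.262, 0.203], [0.452, -0.257, 0.208], [0.445, -0.256, 0.21], [0.439, -0.26, 0.21]]
162 [[0.455, -0.246, 0.205], [0.447, -0.243, 0.209], [0.44, -0.24, 0.213], [0.436, -0.251, 0.208]]
295 [[0.47, -0.246, 0.194], [0.469, -0.241, 0.195], [0.469, -0.236, 0.195]]
302 [[0.436, -0.248, 0.268], [0.436, -0.245, 0.268], [0.436, -0.241, 0.268]]
310 [[0.436, -0.248, 0.274], [0.436, -0.245, 0.274], [0.436, -0.241, 0.274]]
320 [[0.437, -0.248, 0.28], [0.436, -0.245, 0.281], [0.436, -0.242, 0.281]]
```

View pics/s2.png

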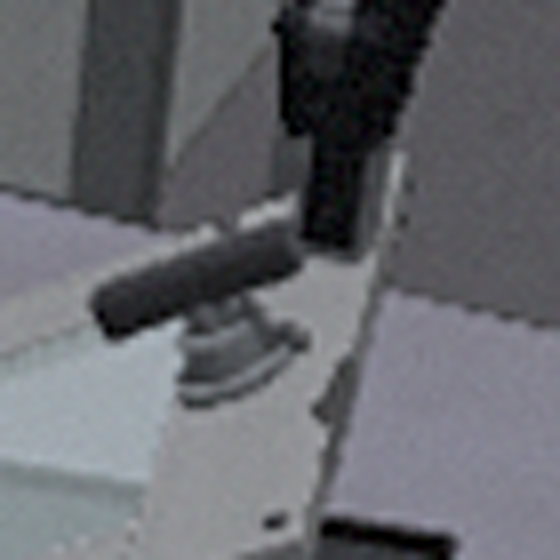

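```bash
python3 - <<'E'
from h import *
s,T=pose();print(s["t"],s["ee_pos"],s["joint_positions"],s["contact_force"],s["finger_gap"])
c=optics.camera_params("wrist");print(np.round(c["extrinsics"],3))
print("cam in tool",(c["extrinsics"][:3,3]-s["ee_pos"])@T)
print("axis in tool",T.T@c["extrinsics"][:3,:3])
E
```

```text
4.05 [ 0.44699584 -0.2443793   0.24136063] [-6.32006848e-01  1.67065471e-02  1.28179579e-01  1.68164446e+00
 -1.87442049e-05 -7.27188975e-01] [-0.3704277  -0.85162682  0.21198913] 0.0006797288856778091
[[-0.095  0.945  0.312  0.367]
 [ 0.995  0.091  0.029 -0.251]
 [-0.001  0.313 -0.95   0.404]
 [ 0.     0.     0.     1.   ]]
cam in tool [-0.16227851  0.00078737 -0.08027436]
axis in tool [[ 7.52351642e-04 -3.12982990e-01  9.49758433e-01]
 [ 9.99999710e-01  3.44238241e-04 -6.78710172e-04]
 [-1.14518433e-04  9.49758669e-01  3.12983159e-01]]
```

send_rows(targets=[1, 0.1, 0, 0, 0, 1, 0.1, 0, 0, 0, 1, 0, 0, 0, 0])

```text
t: 4.3
ee_pos: [0.4468, -0.2443, 0.2345]
orientation: [0.706, -0.034, 0.706, 0.034]
contact_force: [-0.0, -0.5, 0.1]
finger_gap: 0.003
```

```bash
python3 - <<'E'
from h import *
import cv2
s,T=pose();print(s["t"],s["ee_pos"],s["contact_force"])
p,d=optics.camera("scene");C=cloud("scene",d)
cv2.imwrite("pics/s3.png",cv2.resize(p[110:180,380:450],None,fx=8,fy=8,interpolation=cv2.INTER_CUBIC)[:,:,::-1])
for v in range(138,164,3): print(v,np.round(C[v,414:426:3],3).tolist())
E
```

```text
4.3 [ 0.44683049 -0.24425538  0.23451478] [-0.01531421 -0.48030632  0.13862249]
138 [[0.473, -0.285, 0.241], [0.454, -0.238, 0.269], [0.446, -0.234, 0.273], [0.439, -0.229, 0.277]]
141 [[0.471, -0.281, 0.236], [0.452, -0.235, 0.264], [0.445, -0.233, 0.266], [0.439, -0.232, 0.269]]
144 [[0.469, -0.277, 0.231], [0.477, -0.334, 0.2], [0.446, -0.241, 0.255], [0.439, -0.237, 0.259]]
147 [[0.478, -0.317, 0.2], [0.472, -0.318, 0.202], [0.463, -0.313, 0.206], [0.454, -0.303, 0.214]]
150 [[0.471, -0.295, 0.206], [0.466, -0.301, 0.204], [0.458, -0.296, 0.209], [0.451, -0.294, 0.212]]
153 [[0.467, -0.282, 0.206], [0.461, -0.286, 0.205], [0.453, -0.28, 0.211], [0.447, -0.282, 0.212]]
156 [[0.464, -0.273, 0.204], [0.456, -0.269, 0.208], [0.449, -0.27, 0.21], [0.443, -0.27, 0.212]]
159 [[0.459, -0.259, 0.205], [0.452, -0.258, 0.207], [0.444, -0.251, 0.213], [0.44, -0.262, 0.209]]
162 [[0.455, -0.246, 0.205], [0.447, -0.242, 0.21], [0.439, -0.237, 0.214], [0.437, -0.254, 0.207]]
```

View pics/s3.png

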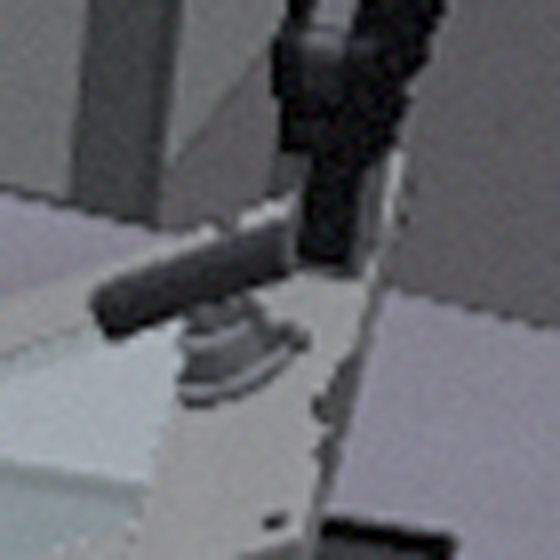

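send_rows(targets=[1, 0.1, 0, 0, 0, 1, 0.1, 0, 0, 0, 1, 0.1, 0, 0, 0, 1, 0.1, 0, 0, 0])

```text
t: 4.68
ee_pos: [0.4468, -0.2441, 0.2224]
orientation: [0.706, -0.034, 0.706, 0.034]
contact_force: [-0.0, -1.1, -0.5]
finger_gap: -0.001
```

send_rows(targets=[1, 0.1, 0, 0, 0, 1, 0.1, 0, 0, 0, 1, 0.1, 0, 0, 0, 1, 0.1, 0, 0, 0])

```text
t: 5.02
ee_pos: [0.4469, -0.2442, 0.2104]
orientation: [0.706, -0.034, 0.706, 0.034]
contact_force: [-0.0, -0.6, -0.2]
finger_gap: 0.003
```

```bash
python3 - <<'E'
from h import *
import cv2
s,T=pose();print(s["t"],s["ee_pos"],s["contact_force"])
p,d=optics.camera("scene");C=cloud("scene",d)
cv2.imwrite("pics/s4.png",cv2.resize(p[110:180,380:450],None,fx=8,fy=8,interpolation=cv2.INTER_CUBIC)[:,:,::-1])
E
```

```text
5.0167 [ 0.44686268 -0.2441632   0.2104166 ] [-0.00089618 -0.55143683 -0.15553373]
```

View pics/s4.png

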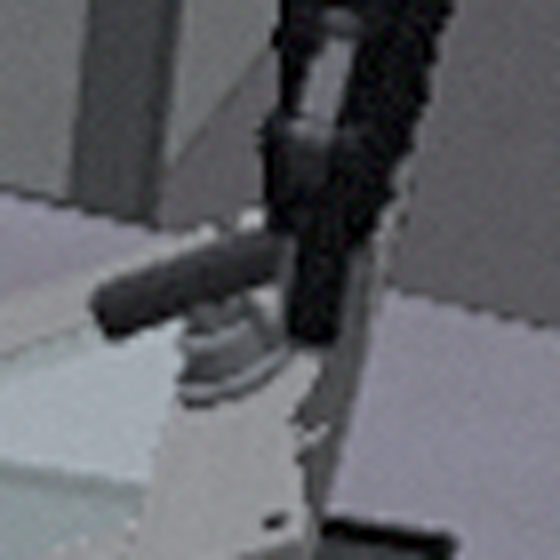

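```bash
python3 - <<'E'
from h import *
for px,Y in [((420,152.5),-.244),((418,152.5),-.2535),((422,152.5),-.234)]:
    o,d=ray("scene",*px);print(o+d*(Y-o[1])/d[1])
for px in [(380+330/8,110+248/8),(380+322/8,110+262/8)]:
    o,d=ray("scene",*px);print(o+d*(-.2443-o[1])/d[1])
E
```

```text
[ 0.44416781 -0.244       0.23323939]
[ 0.45093167 -0.2535      0.22642387]
[ 0.43738111 -0.234       0.24032111]
[ 0.44533935 -0.2443      0.26068827]
[ 0.44691256 -0.2443      0.25607431]
```

send_rows(targets=[1, 0.1, 0, 0, 0, 1, 0.1, 0, 0, 0, 1, 0.1, 0, 0, 0, 1, 0.1, 0, 0, 0, 1, 0.1, 0, 0, 0])

```text
t: 5.48
ee_pos: [0.4469, -0.2442, 0.1955]
orientation: [0.706, -0.034, 0.706, 0.034]
contact_force: [-0.1, -0.8, -0.4]
finger_gap: 0.003
```

send_rows(targets=[1, 0.1, 0, 0, 0, 1, 0.1, 0, 0, 0, 1, 0.1, 0, 0, 0])

```text
t: 5.73
ee_pos: [0.447, -0.2443, 0.1868]
orientation: [0.706, -0.034, 0.706, 0.034]
contact_force: [-1.3, 0.5, 1.6]
finger_gap: 0.001
```

send_rows(targets=[1, 0.1, 0, 0, 0, 1, 0.1, 0, 0, 0])

```text
t: 5.9
ee_pos: [0.447, -0.2443, 0.1807]
orientation: [0.706, -0.034, 0.706, 0.034]
contact_force: [0.3, -0.4, 0.9]
finger_gap: 0.0
```

```bash
cat >> h.py <<'E'
def lidfit(tag):
    import cv2
    p,d=optics.camera("scene");C=cloud("scene",d)
    cv2.imwrite(f"pics/{tag}.png",cv2.resize(p[100:260,310:470],None,fx=3.75,fy=3.75,interpolation=cv2.INTER_CUBIC)[:,:,::-1])
    H=np.array([.630,-.256,.089]);D=np.array([.9854,.1702,0]);L=np.array([-.1702,.9854,0])
    Q=C-H;a=-Q@D;b=Q@L;z=Q[...,2]
    m=(d>0)&(a>.02)&(a<.22)&(abs(abs(b)-.093)<.012)&(z>-.01)&(z<.2)
    ang=np.arctan2(z[m]-.005,a[m])
    print("lid side points",m.sum(),"angle median",np.median(ang),np.percentile(ang,[10,25,75,90]))
E
python3 - <<'E'
from h import *
lidfit("l1")
E
```

```text
lid side points 862 angle median 0.5399826641405945 [-0.04617319  0.52440219  0.57754176  0.73646212]
```

View pics/l1.png

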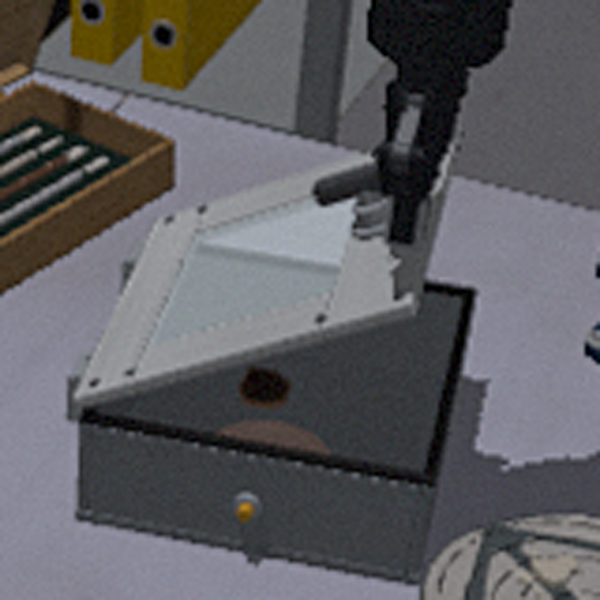

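send_rows(targets=[1, 0.1, 0, -0.055, 0, 1, 0.1, 0, -0.055, 0, 1, 0.1, 0, -0.055, 0, 1, 0.1, 0, -0.05, 0, 1, 0.1, 0, -0.05, 0, 1, 0.1, 0, -0.05, 0, 1, 0.1, 0, -0.045, 0, 1, 0.1, 0, -0.045, 0, 1, 0.1, 0, -0.045, 0, 1, 0.1, 0, -0.04, 0, 1, 0.1, 0, -0.04, 0, 1, 0.1, 0, -0.04, 0])

```text
t: 6.95
ee_pos: [0.4297, -0.2458, 0.1445]
orientation: [0.706, -0.034, 0.706, 0.034]
contact_force: [-0.2, -0.2, 0.8]
finger_gap: 0.0
```

send_rows(targets=[1, 0.1, 0, -0.035, 0, 1, 0.1, 0, -0.035, 0, 1, 0.1, 0, -0.03, 0, 1, 0.1, 0, -0.03, 0, 1, 0.1, 0, -0.03, 0, 1, 0.1, 0, -0.025, 0, 1, 0.1, 0, -0.025, 0, 1, 0.1, 0, -0.025, 0, 1, 0.1, 0, -0.02, 0, 1, 0.1, 0, -0.02, 0])

```text
t: 7.78
ee_pos: [0.4215, -0.2466, 0.1145]
orientation: [0.706, -0.034, 0.706, 0.034]
contact_force: [0.2, -0.6, 0.7]
finger_gap: 0.002
```

```bash
python3 - <<'E'
from h import *
lidfit("l2"); s,T=pose();print(s["ee_pos"],s["contact_force"],s["t"])
E
```

```text
lid side points 1215 angle median 0.21185494228378945 [0.18330156 0.19775585 0.29217554 0.62459861]
[ 0.4211718  -0.24627137  0.11375444] [ 0.38441772  0.43536611 -1.3082834 ] 7.8333
```

View pics/l2.png

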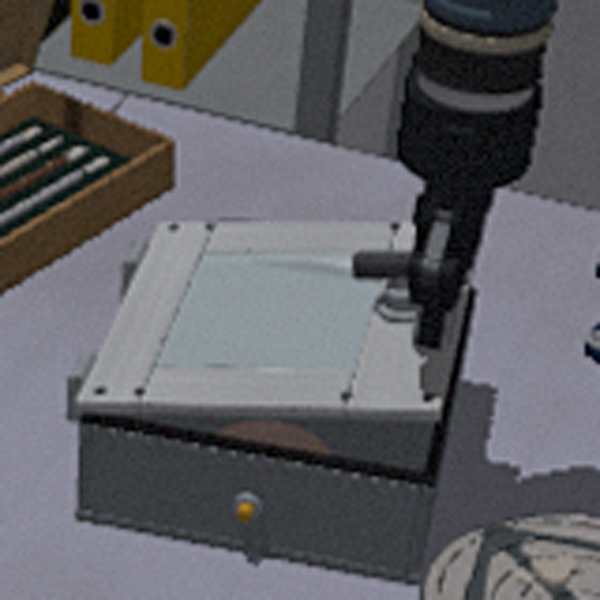

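send_rows(targets=[1, 0.1, 0, -0.01, 0, 1, 0.1, 0, -0.01, 0, 1, 0.1, 0, -0.01, 0, 1, 0.1, 0, -0.01, 0, 1, 0.1, 0, -0.01, 0, 1, 0.1, 0, 0, 0, 1, 0.1, 0, 0, 0, 1, 0.1, 0, 0, 0, 1, 0.1, 0, 0, 0, 1, 0.1, 0, 0, 0])

```text
t: 8.67
ee_pos: [0.4202, -0.2467, 0.0845]
orientation: [0.706, -0.034, 0.706, 0.034]
contact_force: [-0.1, -0.1, -0.3]
finger_gap: -0.005
```

send_rows(targets=[1, 0.05, 0, 0, 0, 1, 0.05, 0, 0, 0, 1, 0.05, 0, 0, 0, 1, 0.05, 0, 0, 0, 1, 0.04, 0, 0, 0])

```text
t: 9.08
ee_pos: [0.4201, -0.2467, 0.0775]
orientation: [0.706, -0.034, 0.706, 0.034]
contact_force: [-0.5, -0.7, 1.2]
finger_gap: -0.003
```

send_rows(targets=[1, 0.04, 0, 0, 0, 1, 0.04, 0, 0, 0, 1, 0.03, 0, 0, 0])

```text
t: 9.33
ee_pos: [0.4202, -0.2468, 0.0742]
orientation: [0.706, -0.034, 0.706, 0.034]
contact_force: [-0.4, 0.4, 1.1]
finger_gap: -0.003
```

```bash
python3 - <<'E'
from h import *
lidfit("l3"); s,T=pose();print(s["ee_pos"],s["contact_force"],s["t"])
E
```

```text
lid side points 1222 angle median 0.022992411251789698 [-0.0014831   0.00883938  0.2958887   0.51523702]
[ 0.42016085 -0.24670952  0.07403941] [ 0.29212405 -0.35398124  0.51860352] 9.3833
```

View pics/l3.png

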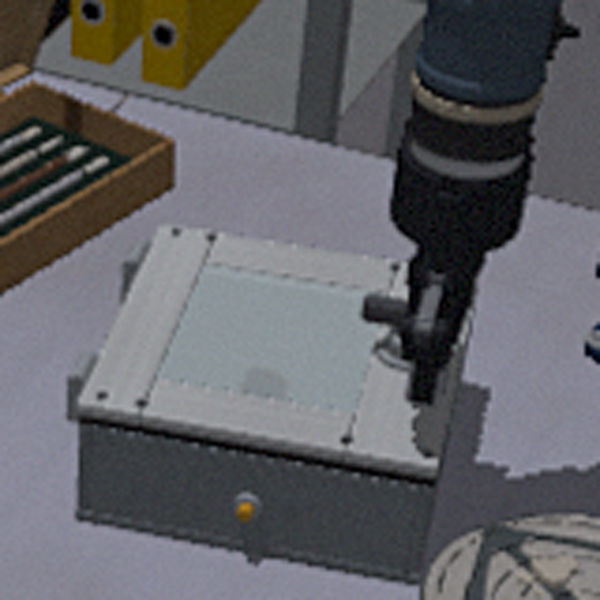

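Nearly shut. I'll take fine steps until the force rises.

send_rows(targets=[1, 0.03, 0, 0, 0, 1, 0.03, 0, 0, 0, 1, 0.03, 0, 0, 0])

```text
t: 9.63
ee_pos: [0.4202, -0.2469, 0.0719]
orientation: [0.706, -0.034, 0.706, 0.034]
contact_force: [-1.7, 0.1, 2.7]
finger_gap: -0.002
```

send_rows(targets=[1, 0.03, 0, 0, 0, 1, 0.03, 0, 0, 0])

```text
t: 9.8
ee_pos: [0.4203, -0.247, 0.0708]
orientation: [0.706, -0.034, 0.706, 0.033]
contact_force: [-3.9, 0.4, 7.9]
finger_gap: 0.0
```

send_rows(targets=[1, 0.03, 0, 0, 0, 1, 0.03, 0, 0, 0])

```text
t: 9.97
ee_pos: [0.4203, -0.2472, 0.0699]
orientation: [0.707, -0.034, 0.706, 0.033]
contact_force: [-4.0, 1.7, 11.4]
finger_gap: 0.001
```

send_rows(targets=[1, -0.3, 0, 0, 0, 1, -0.8, 0, 0, 0, 1, -0.9, 0, 0, 0, 1, -0.9, 0, 0, 0, 0, 0, 0, 0, 0, 0, 0, 0, 0, 0, 0, 0, 0, 0, 0, 0, 0, 0, 0, 0])

```text
t: 10.63
ee_pos: [0.4195, -0.2462, 0.1534]
orientation: [0.706, -0.033, 0.707, 0.034]
contact_force: [-0.1, 0.1, -0.8]
finger_gap: 0.567
```

```bash
python3 - <<'E'
from h import *
import cv2
s,T=pose();print(s["ee_pos"],s["contact_force"],s["t"],s["finger_gap"])
lidfit("l4")
p,d=optics.camera("wrist");cv2.imwrite("pics/w4.png",p[:,:,::-1]);np.save("pics/w4.npy",cloud("wrist",d))
p,d=optics.camera("top");cv2.imwrite("pics/t4.png",cv2.resize(p[185:310,355:495],None,fx=5,fy=4.8,interpolation=cv2.INTER_CUBIC)[:,:,::-1])
E
```

```text
[ 0.41947186 -0.24618364  0.15343732] [-0.14759648  0.12929626 -0.83734767] 10.6333 0.5667648328374504
lid side points 1173 angle median 0.01450868686410206 [-0.00535592  0.00330481  0.05754018  0.62448264]
```

View pics/w4.png

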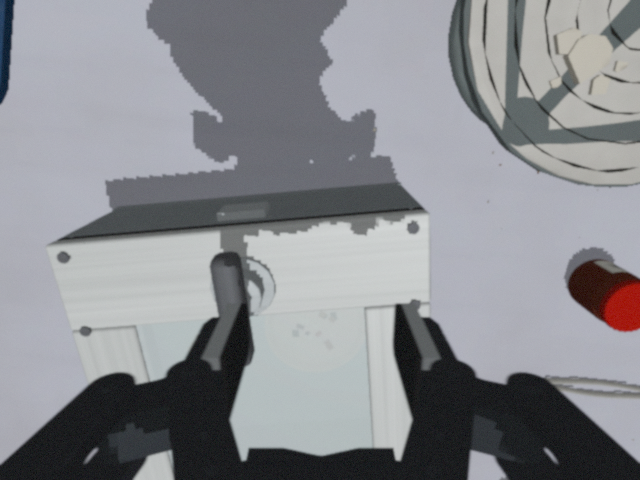

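View pics/l4.png

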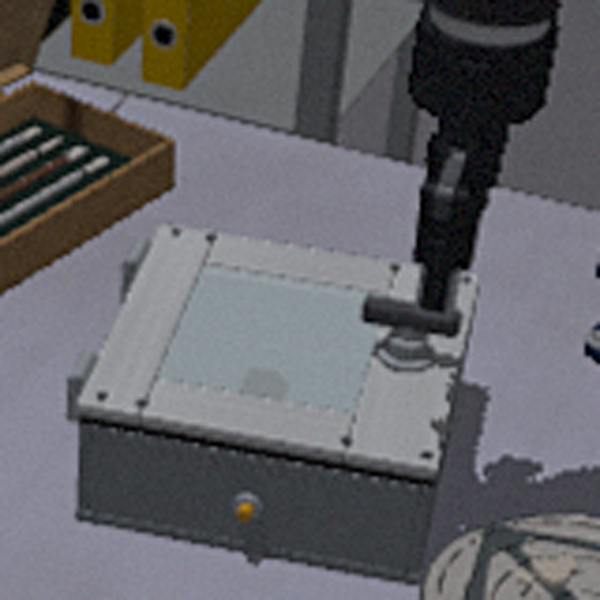

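View pics/t4.png

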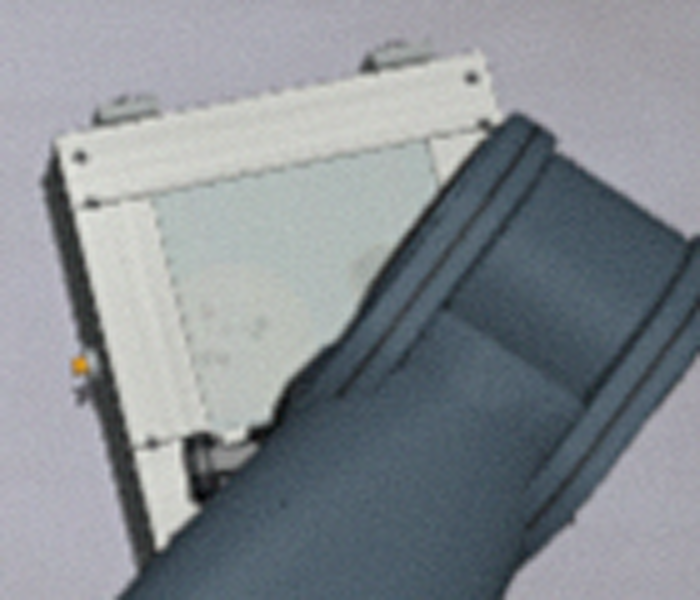

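```bash
python3 - <<'E'
from h import *
C=np.load("pics/w4.npy")
m=(C[...,2]>.122)&(C[...,2]<.142)&(abs(C[...,0]-.44)<.05)&(abs(C[...,1]+.289)<.03)
m[:250]=False if False else m[:250]
P=C[m];v,u=np.where(m);print(len(P),u.min(),u.max(),v.min(),v.max(),np.percentile(P[:,2],[5,50,95]))
c=P[:,:2].mean(0);w=np.linalg.svd(P[:,:2]-c,full_matrices=False)[2][0];w*=np.sign(w[0])
print("bar visible centroid",c,"yaw",np.degrees(np.arctan2(w[1],w[0])), "extent",np.percentile((P[:,:2]-c)@w,[1,99]))
a=atz("scene",310+368/3.75,100+308/3.75,.124);b=atz("scene",310+458/3.75,100+322/3.75,.124)
print("scene bar",a,b,(a+b)/2,np.linalg.norm(a-b),np.degrees(np.arctan2((a-b)[1],(a-b)[0])))
# lid corners wrist-> screws ; lid edges at z=.094
q=[atz("wrist",*x,.094) for x in[(52,243),(428,212)]];print("front edge",q,sum(q)/2,np.linalg.norm(q[0]-q[1]),np.degrees(np.arctan2(*(q[1]-q[0])[[1,0]]))-90)
for x in [(228,262),(238,300)]: print(atz("wrist",*x,.132))
E
```

```text
1762 210 253 253 366 [0.12329037 0.1302691  0.13189769]
bar visible centroid [ 0.43096507 -0.28936475] yaw 15.794501136857727 extent [-0.01629425  0.04282643]
scene bar [ 0.47193135 -0.2854948   0.124     ] [ 0.41673054 -0.29697033  0.124     ] [ 0.44433095 -0.29123256  0.124     ] 0.056381005504301314 11.743776456840871
front edge [array([ 0.42978263, -0.39726938,  0.094     ]), array([ 0.3916398 , -0.18830649,  0.094     ])] [ 0.41071121 -0.29278793  0.094     ] 0.2124155512012375 10.344539595354007
[ 0.41613118 -0.29011799  0.132     ]
[ 0.43577174 -0.2846974   0.132     ]
```

send_rows(targets=[0.35, 0, -0.5, 0.2, 0, 0.35, 0, -0.5, 0.2, 0, 0.35, 0, -0.5, 0.235, 0, 0.35, 0, 0, 0, -0.7, 0.35, 0, 0, 0, 0])

```text
t: 11.2
ee_pos: [0.4432, -0.29, 0.1538]
orientation: [0.704, -0.059, 0.705, 0.06]
contact_force: [-0.9, -0.5, -0.2]
finger_gap: 0.649
```

```bash
python3 - <<'E'
from h import *
import cv2
s,T=pose();print(s["ee_pos"],s["contact_force"],s["t"],s["finger_gap"],np.degrees(np.arctan2(T[1,1],T[0,1])))
p,d=optics.camera("wrist");cv2.imwrite("pics/w5.png",p[:,:,::-1]);C=cloud("wrist",d);np.save("pics/w5.npy",C)
for q in [(.443,-.2895,.132)]: print(proj("wrist",q))
p,d=optics.camera("scene");cv2.imwrite("pics/s5.png",cv2.resize(p[150:230,370:450],None,fx=7,fy=7,interpolation=cv2.INTER_CUBIC)[:,:,::-1])
E
```

```text
[ 0.44315996 -0.28995881  0.15376619] [-0.90800858 -0.46122869 -0.20865491] 11.2 0.6488672061451207 99.69843237119662
(np.float64(319.19639434308755), np.float64(275.8898719858423))
```

View pics/w5.png

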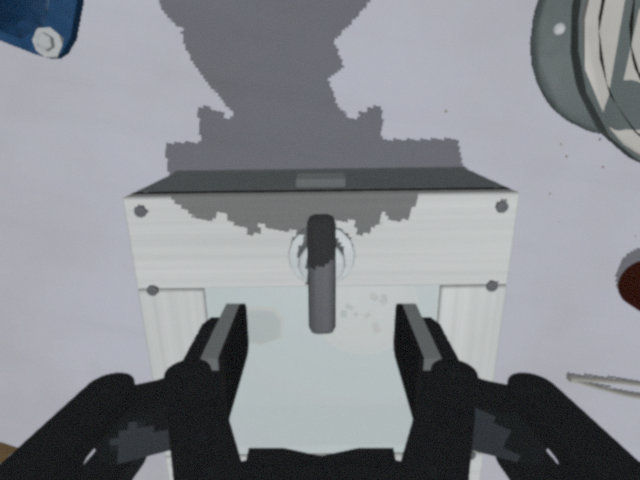

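View pics/s5.png

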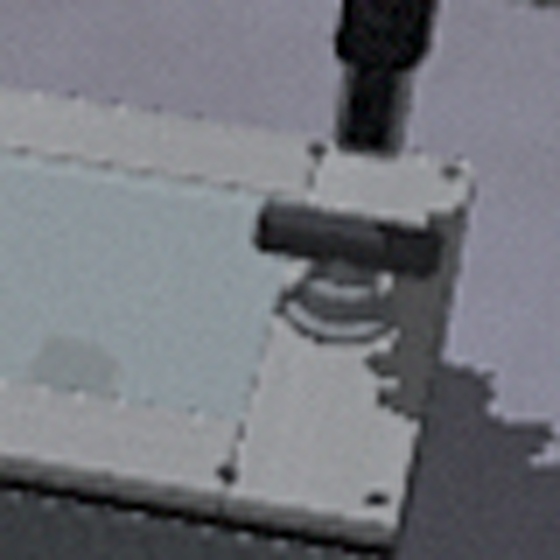

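```bash
python3 - <<'E'
from h import *
C=np.load("pics/w5.npy");s,T=pose();p=np.array(s["ee_pos"])
for u,v in [(236,308),(240,320),(404,308),(400,320),(232,330),(408,330)]:
    print(u,v,np.round(C[v,u],4),np.round((C[v,u]-p)@T*1000,1))
m=(C[...,2]>.122)&(C[...,2]<.142)&(abs(C[...,0]-.44)<.05)&(abs(C[...,1]+.289)<.03)
q=(C[m]-p)@T;print("bar in tool z",np.percentile(q[:,2],[1,99])*1000,"y",np.percentile(q[:,1],[2,98])*1000, "x",np.percentile(q[:,0],[2,50])*1000)
E
```

```text
236 308 [ 0.437  -0.3201  0.1855] [-31.4 -29.3 -11. ]
240 320 [ 0.4392 -0.3177  0.1895] [-35.4 -27.3  -8.5]
404 308 [ 0.4274 -0.2616  0.1851] [-30.8  30.  -10.7]
400 320 [ 0.4312 -0.2626  0.1873] [-33.   28.4  -7.2]
232 330 [ 0.4362 -0.3184  0.2013] [-47.1 -27.5 -11.6]
408 330 [ 0.4274 -0.2633  0.2006] [-46.3  28.3 -11.1]
bar in tool z [-27.80829074  31.50985916] y [-5.92130065  7.51103019] x [21.72110915 23.30126244]
```

send_rows(targets=[0.5, 0.4, 0.02, 0.05, 0, 0.5, 0.5, 0, 0, 0, 0.5, 0.5, 0, 0, 0, 0.5, 0.35, 0, 0, 0, 0.5, 0.25, 0, 0, 0, 0.5, 0, 0, 0, 0])

```text
t: 11.8
ee_pos: [0.4434, -0.2874, 0.0923]
orientation: [0.703, -0.058, 0.706, 0.061]
contact_force: [-0.5, 0.2, -0.3]
finger_gap: 0.495
```

send_rows(targets=[0.7, 0, 0, 0, 0, 0.75, 0, 0, 0, 0, 0.8, 0, 0, 0, 0, 0.85, 0, 0, 0, 0, 0.9, 0, 0, 0, 0, 1, 0, 0, 0, 0, 1, 0, 0, 0, 0], grip_force=40)

```text
t: 12.38
ee_pos: [0.4453, -0.2892, 0.0957]
orientation: [0.705, -0.06, 0.704, 0.059]
contact_force: [0.8, -0.0, 2.0]
finger_gap: 0.156
```

```bash
python3 - <<'E'
from h import *
import cv2
s,T=pose();print(s["ee_pos"],s["contact_force"],s["torque"],s["t"],s["finger_gap"],np.degrees(np.arctan2(T[1,1],T[0,1])))
p,d=optics.camera("wrist");cv2.imwrite("pics/w6.png",p[:,:,::-1])
p,d=optics.camera("scene");cv2.imwrite("pics/s6.png",cv2.resize(p[150:230,370:450],None,fx=7,fy=7,interpolation=cv2.INTER_CUBIC)[:,:,::-1])
E
```

```text
[ 0.44532043 -0.28918613  0.09573286] [ 0.75341854 -0.04196762  1.98795402] [ 0.02995482 -0.14875547  0.16602406] 12.3833 0.15645506868412729 99.67595839913741
```

View pics/w6.png

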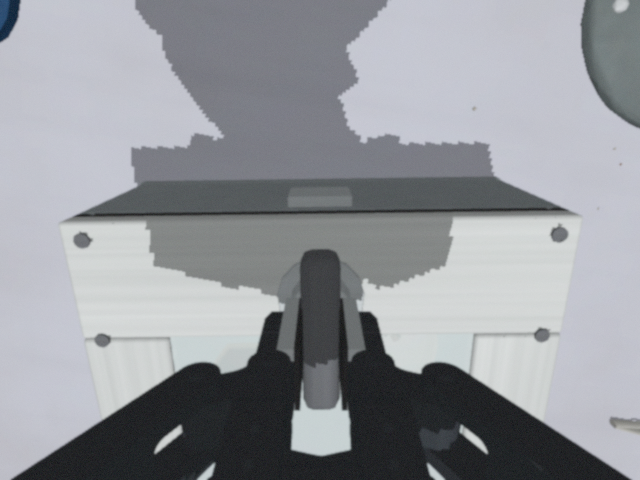

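View pics/s6.png

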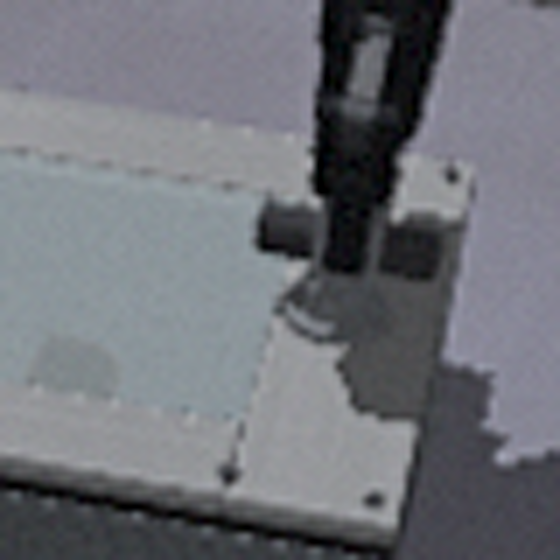

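send_rows(targets=[1, 0.004, 0, 0, 0.4, 1, 0.004, 0, 0, 0.6, 1, 0.004, 0, 0, 0.6, 1, 0.004, 0, 0, 0.6, 1, 0.004, 0, 0, 0.6, 1, 0.004, 0, 0, 0.6, 1, 0.004, 0, 0, 0.6, 1, 0.004, 0, 0, 0.6, 1, 0.004, 0, 0, 0.6, 1, 0.004, 0, 0, 0.6, 1, 0.004, 0, 0, 0.6, 1, 0.004, 0, 0, 0.6])

```text
t: 13.48
ee_pos: [0.4454, -0.2888, 0.094]
orientation: [0.679, 0.198, 0.678, -0.198]
contact_force: [0.9, 1.8, 2.3]
finger_gap: 0.152
```

```bash
python3 - <<'E'
from h import *
import cv2
s,T=pose();print(s["ee_pos"],s["contact_force"],s["torque"],s["t"],s["finger_gap"],np.degrees(np.arctan2(T[1,1],T[0,1])))
p,d=optics.camera("wrist");cv2.imwrite("pics/w7.png",p[:,:,::-1])
E
```

```text
[ 0.44537529 -0.28880791  0.09398572] [0.85847111 1.78819411 2.33436313] [ 0.16826244 -0.20437571  0.19294417] 13.4833 0.15174677501164244 57.50836174771414
```

View pics/w7.png

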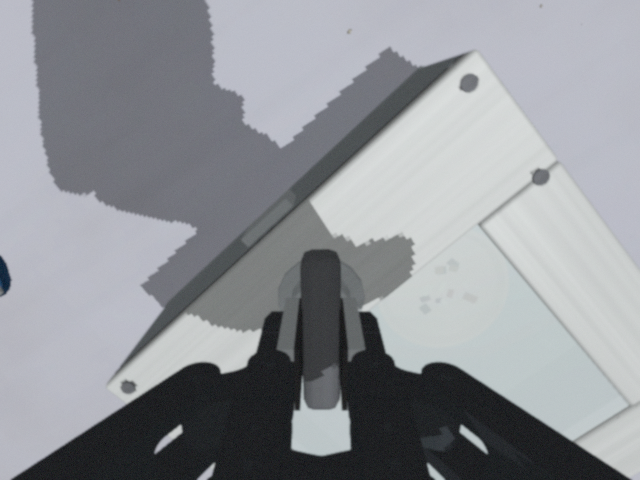

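send_rows(targets=[1, 0.004, 0, 0, 0.6, 1, 0.004, 0, 0, 0.6, 1, 0.004, 0, 0, 0.6, 1, 0.004, 0, 0, 0.6, 1, 0.004, 0, 0, 0.6, 1, 0.004, 0, 0, 0.6, 1, 0.004, 0, 0, 0.5, 1, 0.004, 0, 0, 0.5])

```text
t: 14.2
ee_pos: [0.4456, -0.2886, 0.0929]
orientation: [0.613, 0.354, 0.612, -0.353]
contact_force: [2.1, 1.1, 1.4]
finger_gap: 0.151
```

```bash
cat > st.py <<'E'
from h import *
s,T=pose();print(np.round(s["ee_pos"],4),np.round(s["contact_force"],1),np.round(s["torque"],3),s["t"],s["finger_gap"],np.degrees(np.arctan2(T[1,1],T[0,1])))
E
python3 st.py
```

```text
[ 0.4456 -0.2886  0.0929] [2.1 1.1 1.4] [ 0.254 -0.37   0.165] 14.2 0.15111915428650918 30.02108024606481
```

send_rows(targets=[1, 0, 0, 0, 0.4, 1, 0, 0, 0, 0.4, 1, 0, 0, 0, 0.3])

```text
t: 14.45
ee_pos: [0.4456, -0.2886, 0.0928]
orientation: [0.592, 0.388, 0.591, -0.387]
contact_force: [1.3, 0.4, 1.2]
finger_gap: 0.153
```

```bash
python3 st.py
```

```text
[ 0.4456 -0.2886  0.0928] [1.3 0.4 1.2] [ 0.28  -0.448  0.147] 14.45 0.15315075512709644 23.465288994819698
```

send_rows(targets=[1, 0, 0, 0, 0.25, 1, 0, 0, 0, 0.25])

```text
t: 14.62
ee_pos: [0.4456, -0.2881, 0.0927]
orientation: [0.582, 0.403, 0.581, -0.402]
contact_force: [2.9, 2.4, 1.7]
finger_gap: 0.154
```

```bash
python3 st.py
```

```text
[ 0.4456 -0.2881  0.0927] [2.9 2.4 1.7] [ 0.488 -0.441  0.86 ] 14.6167 0.15423411015842742 20.60969000782022
```

send_rows(targets=[1, 0, 0, 0, 0.25, 1, 0, 0, 0, 0.25])

```text
t: 14.78
ee_pos: [0.4455, -0.2876, 0.0926]
orientation: [0.571, 0.418, 0.571, -0.416]
contact_force: [1.1, 2.6, 0.9]
finger_gap: 0.152
```

```bash
python3 st.py
```

```text
[ 0.4455 -0.2876  0.0926] [1.1 2.6 0.9] [ 0.602 -0.381  1.606] 14.7833 0.15215939634636028 17.767396848145317
```

send_rows(targets=[1, 0, 0, 0, -0.4, 0.5, 0, 0, 0, 0, 0.5, 0, 0, 0, 0, 0.5, 0, 0, 0, 0, 0.5, -0.3, 0, 0, 0, 0.5, -0.8, 0, 0, 0, 0.5, -1, 0, 0, 0, 0.5, -1, 0, 0, 0, 0.5, -1, 0, 0, 0, 0.5, 0, 0, 0, 0])

```text
t: 15.62
ee_pos: [0.4472, -0.2912, 0.2238]
orientation: [0.583, 0.406, 0.574, -0.407]
contact_force: [-0.7, -0.7, 1.1]
finger_gap: 0.498
```

```bash
python3 st.py; python3 - <<'E'
from h import *
import cv2
p,d=optics.camera("wrist");cv2.imwrite("pics/w8.png",p[:,:,::-1]);C=cloud("wrist",d);np.save("pics/w8.npy",C)
m=(C[...,2]>.119)&(C[...,2]<.135)&(abs(C[...,0]-.444)<.05)&(abs(C[...,1]+.289)<.045)
P=C[m][:,:2];c=P.mean(0);w=np.linalg.svd(P-c,full_matrices=False)[2][0]
print(len(P),c,np.degrees(np.arctan2(w[1],w[0])),np.median(C[m][:,2]),np.percentile((P-c)@w,[1,99]))
lidfit("l8")
E
```

```text
[ 0.4472 -0.2912  0.2238] [-0.7 -0.7  1.1] [-0.001 -0.03  -0.062] 15.6167 0.4983897693170569 19.821477593101218
1889 [ 0.44444716 -0.28570829] -66.94055113073888 0.12494899614202842 [-0.02838852  0.03114448]
lid side points 964 angle median -0.014227651304521041 [-0.05398299 -0.02888458 -0.00547961  0.00162664]
```

View pics/w8.png

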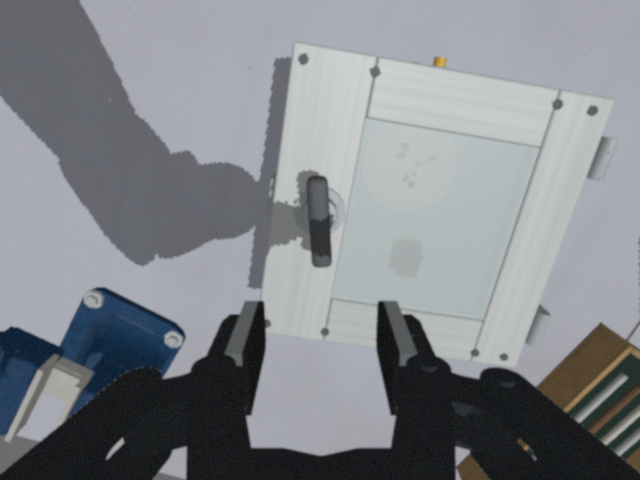

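View pics/l8.png

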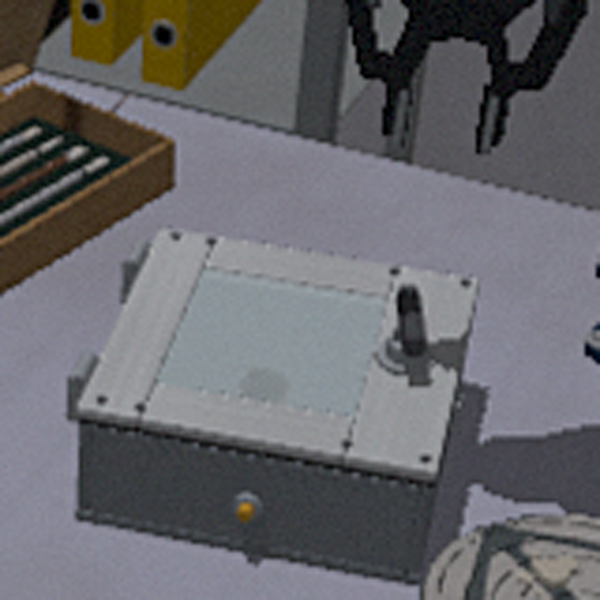

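send_rows(targets=[1, 0, 0.25, -0.43, 0, 1, 0, 0.5, -0.86, 0, 1, 0, 0.5, -0.86, 0, 1, 0, 0.5, -0.86, 0, 1, 0, 0.5, -0.86, 0, 1, 0, 0.5, -0.86, 0, 1, 0, 0.5, -0.86, 0, 1, 0, 0.5, -0.86, 0, 1, 0, 0.5, -0.86, 0, 1, 0, 0.5, -0.86, 0, 1, 0, 0.5, -0.86, 0, 1, 0, 0.5, -0.86, 0])

```text
t: 16.72
ee_pos: [0.5046, 0.051, 0.2135]
orientation: [0.578, 0.406, 0.58, -0.407]
contact_force: [0.4, -0.6, -0.4]
finger_gap: -0.0
```

send_rows(targets=[1, 0, 0.5, -0.86, 0, 1, 0, 0.5, -0.86, 0, 1, 0, 0.5, -0.86, 0, 1, 0, 0.5, -0.86, 0, 1, 0, 0.5, -0.86, 0, 1, 0, 0.5, -0.86, 0, 1, 0, 0.5, -0.86, 0, 1, 0, 0.5, -0.86, 0, 1, 0, 0.2, -0.43, 0, 1, 0, 0, 0, 0, 1, 0, 0, 0, 0])

```text
t: 17.63
ee_pos: [0.5486, 0.2984, 0.2133]
orientation: [0.578, 0.404, 0.58, -0.407]
contact_force: [0.1, -0.9, -0.4]
finger_gap: 0.002
```

```bash
python3 st.py; python3 - <<'E'
from h import *
import cv2
s,T=pose();p=np.array(s["ee_pos"]);g=np.array([.5525,.296,.16]);print((g-p)@T/.03,np.round(T,3))
im,d=optics.camera("wrist");cv2.imwrite("pics/w9.png",im[:,:,::-1]);np.save("pics/w9.npy",cloud("wrist",d))
print(proj("wrist",(.5525,.296,.08)))
E
```

```text
[0.5486 0.2984 0.2133] [ 0.1 -0.9 -0.4] [-0.007 -0.022  0.004] 17.6333 0.002300709068235145 19.970091060175758
[1.77743352 0.10408487 0.11939832] [[-0.004  0.94   0.342]
 [-0.002  0.342 -0.94 ]
 [-1.    -0.004  0.001]]
(np.float64(324.6617125375338), np.float64(219.432892681507))
```

View pics/w9.png

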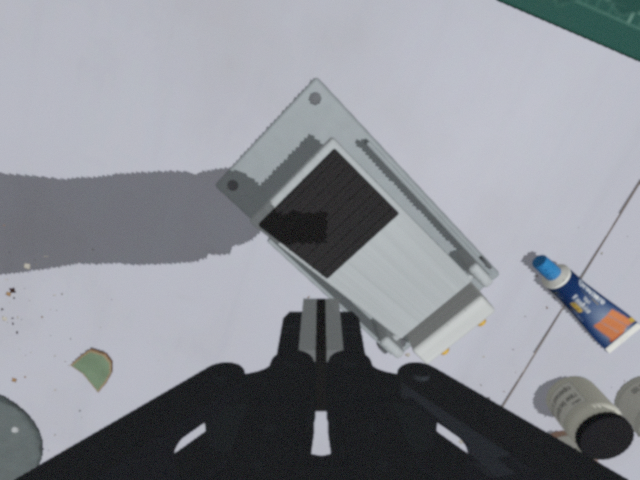

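send_rows(targets=[1, 0.4, 0.15, 0.1, 0, 1, 0.8, 0, 0, 0, 1, 0.8, 0, 0, 0, 1, 0.8, 0, 0, 0, 1, 0.8, 0, 0, 0, 1, 0.6, 0, 0, 0, 1, 0.3, 0, 0, 0, 1, 0, 0, 0, 0])

```text
t: 18.35
ee_pos: [0.5532, 0.2943, 0.0766]
orientation: [0.577, 0.405, 0.58, -0.409]
contact_force: [-1.2, 0.4, 0.4]
finger_gap: 0.0
```

send_rows(targets=[1, 0.1, 0, 0, 0, 1, 0.1, 0, 0, 0, 1, 0.1, 0, 0, 0, 1, 0.1, 0, 0, 0, 1, 0.1, 0, 0, 0, 1, 0.1, 0, 0, 0])

```text
t: 18.85
ee_pos: [0.5558, 0.2968, 0.0629]
orientation: [0.579, 0.407, 0.579, -0.406]
contact_force: [-0.8, 0.8, 0.1]
finger_gap: -0.002
```

```bash
python3 st.py; python3 - <<'E'
from h import *
import cv2
p,d=optics.camera("scene");cv2.imwrite("pics/s10.png",cv2.resize(p[270:450,150:330],None,fx=3.3,fy=3.3,interpolation=cv2.INTER_CUBIC)[:,:,::-1])
E
```

```text
[0.5558 0.2968 0.0629] [-0.8  0.8  0.1] [ 0.016 -0.009 -0.023] 18.85 -0.0018624443881570343 19.87141923343138
```

View pics/s10.png

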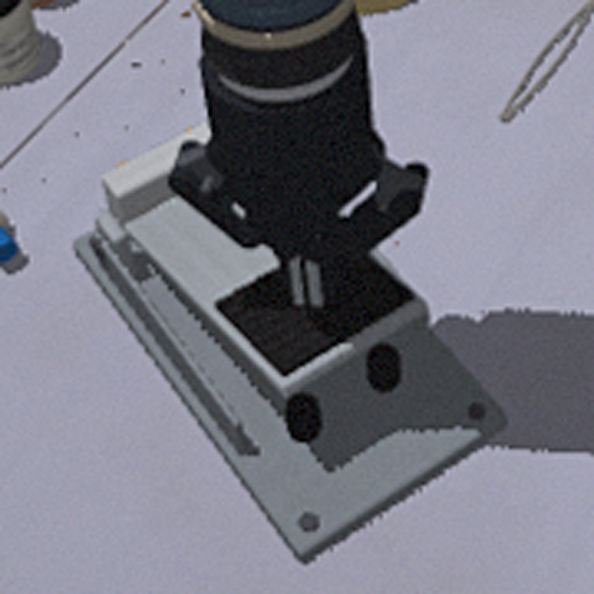

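send_rows(targets=[1, 0.05, -0.1, -0.04, 0, 1, 0.08, 0, 0, 0, 1, 0.08, 0, 0, 0, 1, 0.08, 0, 0, 0, 1, 0.08, 0, 0, 0, 1, 0.08, 0, 0, 0])

```text
t: 19.4
ee_pos: [0.5516, 0.2974, 0.0494]
orientation: [0.578, 0.406, 0.579, -0.406]
contact_force: [-1.8, 2.6, 5.3]
finger_gap: 0.001
```

send_rows(targets=[1, 0.08, 0, 0, 0, 1, 0.08, 0, 0, 0, 1, 0.08, 0, 0, 0, 1, 0.08, 0, 0, 0, 1, 0.08, 0, 0, 0, 1, 0.08, 0, 0, 0])

```text
t: 19.9
ee_pos: [0.5505, 0.2977, 0.035]
orientation: [0.578, 0.406, 0.58, -0.406]
contact_force: [-4.9, 2.5, 8.2]
finger_gap: 0.002
```

send_rows(targets=[1, 0.08, 0, 0, 0, 1, 0.08, 0, 0, 0, 1, 0.06, 0, 0, 0])

```text
t: 20.15
ee_pos: [0.5501, 0.2979, 0.0284]
orientation: [0.577, 0.406, 0.581, -0.406]
contact_force: [-5.1, 1.5, 8.1]
finger_gap: 0.002
```

send_rows(targets=[1, 0.06, 0, 0, 0, 1, 0.06, 0, 0, 0])

```text
t: 20.32
ee_pos: [0.5503, 0.2979, 0.0265]
orientation: [0.578, 0.406, 0.58, -0.406]
contact_force: [-8.5, -0.4, 18.5]
finger_gap: -0.001
```

send_rows(targets=[1, 0.05, 0, 0, 0, 1, 0.05, 0, 0, 0])

```text
t: 20.48
ee_pos: [0.5503, 0.2979, 0.0261]
orientation: [0.578, 0.406, 0.58, -0.406]
contact_force: [-12.9, -0.9, 27.9]
finger_gap: 0.001
```

send_rows(targets=[1, 0, 0, 0, 0, 1, 0, 0, 0, 0, 1, 0, 0, 0, 0, 1, 0, 0, 0, 0, 1, 0, 0, 0, 0, 1, 0, 0, 0, 0, 1, 0, 0, 0, 0, 1, 0, 0, 0, 0, 1, 0, 0, 0, 0, 1, 0, 0, 0, 0, 1, 0, 0, 0, 0, 1, 0, 0, 0, 0])

```text
t: 21.48
ee_pos: [0.5503, 0.2979, 0.0263]
orientation: [0.578, 0.406, 0.58, -0.406]
contact_force: [-11.3, -0.6, 22.1]
finger_gap: 0.002
```

```bash
python3 st.py; python3 - <<'E'
from h import *
import cv2
p,d=optics.camera("scene");cv2.imwrite("pics/s11.png",cv2.resize(p[270:450,150:330],None,fx=3.3,fy=3.3,interpolation=cv2.INTER_CUBIC)[:,:,::-1])
E
```

```text
[0.5503 0.2979 0.0263] [-11.3  -0.6  22.1] [-0.091  2.487 -0.037] 21.4833 0.0015302147185878212 19.93637490683506
```

View pics/s11.png

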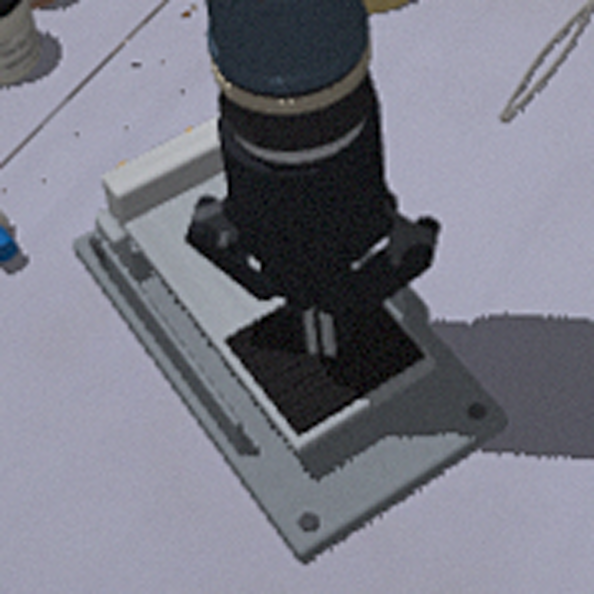

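send_rows(targets=[1, 0, 0, 0, 0, 1, 0, 0, 0, 0, 1, 0, 0, 0, 0, 1, 0, 0, 0, 0, 1, 0, 0, 0, 0, 1, 0, 0, 0, 0, 1, 0, 0, 0, 0, 1, 0, 0, 0, 0, 1, 0, 0, 0, 0, 1, 0, 0, 0, 0, 1, -0.15, 0, 0, 0, 1, -0.2, 0, 0, 0])

```text
t: 22.53
ee_pos: [0.5509, 0.2975, 0.0332]
orientation: [0.578, 0.406, 0.58, -0.406]
contact_force: [-1.9, 1.4, 7.4]
finger_gap: 0.002
```

send_rows(targets=[1, -0.3, 0, 0, 0, 1, -0.3, 0, 0, 0, 1, -0.3, 0, 0, 0, 1, -0.3, 0, 0, 0, 1, -0.5, 0, 0, 0, 1, -0.8, 0, 0, 0, 1, -0.9, 0, 0, 0, 1, -0.9, 0, 0, 0, 1, -0.9, 0, 0, 0, 1, -0.5, 0, 0, 0, 1, 0, 0, 0, 0, 1, 0, 0, 0, 0])

```text
t: 23.53
ee_pos: [0.5521, 0.2968, 0.2028]
orientation: [0.579, 0.406, 0.579, -0.406]
contact_force: [0.7, -0.1, 0.1]
finger_gap: 0.004
```

```bash
python3 st.py; python3 - <<'E'
from h import *
import cv2
p,d=optics.camera("scene");cv2.imwrite("pics/s12.png",p[:,:,::-1])
p,d=optics.camera("top");cv2.imwrite("pics/t12.png",p[:,:,::-1])
p,d=optics.camera("wrist");C=cloud("wrist",d)
u,v=map(int,proj("wrist",(.5525,.296,.08)));print("pad z",np.median(C[v-6:v+6,u-6:u+6,2]))
lidfit("l12")
E
```

```text
[0.5521 0.2968 0.2028] [ 0.7 -0.1  0.1] [-0.029 -0.024  0.054] 23.5333 0.004311923805001486 19.868569079364736
pad z 0.0805133323307819
lid side points 962 angle median -0.013311670147219033 [-0.05255939 -0.02685145 -0.00506063  0.00182319]
```

View pics/s12.png

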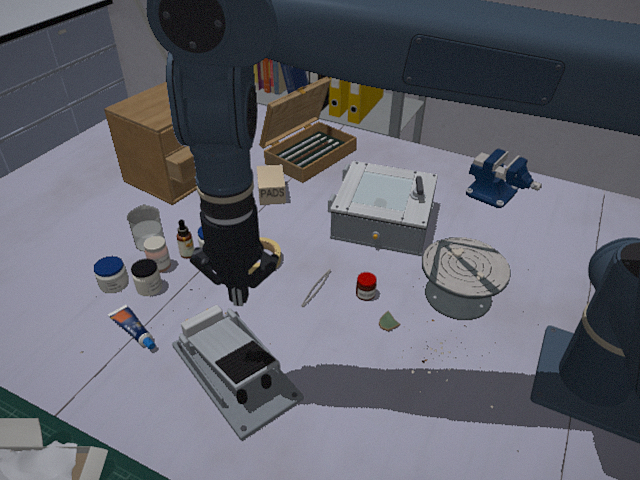

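View pics/t12.png

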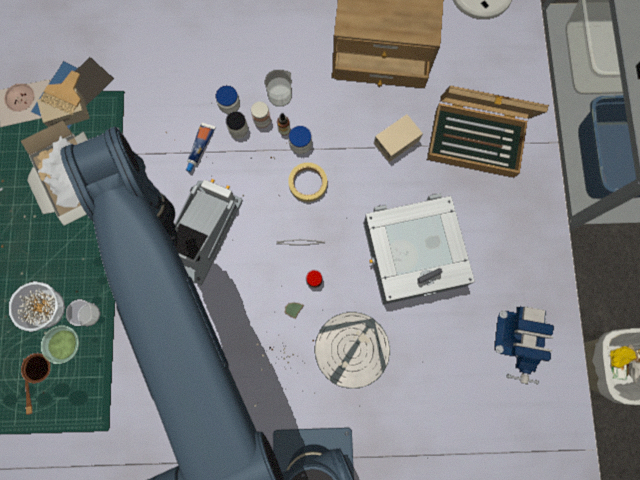

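Top and scene views: the lid is flat, with the handle nearly across at (430,275) in the top view. The pedal is back up (pad z 0.0805). The tape, tweezers, jar and sherd are at their original pixels, and the arm is clear of everything.

```bash
python3 -c "
from bench import workorder
print(workorder.finish_job())"
```

```text
the job is handed in; nothing more can be done
None
```

The job is handed in, and my last checks show every part done, at about 24 s of the 64 s allowed.

- **Lid:** I lowered it slowly on its front bar until it sat on the gasket. The force rose from about 1 N to 11 N over the last 2 mm.
- **T-handle:** I turned it clockwise until the torque jumped from about 0.15 to 1.6 N m at the dead stop. Measured afterwards, the bar had turned about 77° (roughly 1.35 rad), and the lid still read flat.
- **Pedal:** I pressed it to its stop, where the fingertip height stalled at about 48 mm and the force reached 22–28 N. I held it there about 2.1 s and let it back up. The pad then read 80.5 mm high, which is its rest height.
- **Other things:** the tape, tweezers, jar and sherd are where they were in the top view, and the arm was clear and touching nothing.

**Disagreement:** the fingertips measured about 22 mm behind the reported tool point with the gripper shut, not 11 mm ahead as the description says. Two cameras and the contact with the lid agreed on this, so I worked with the measured value.

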